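Hold a bar tart in the tongs over the drip pan

ROBOT

A 6-joint arm with a two-finger parallel gripper is mounted at the origin on the work surface. World frame = base frame: x ahead of the robot, y to its left, z up, the work surface at z = 0. Lengths are in m, angles in degrees, forces in N, time in s.
With the tool pointing down it reaches from about 0.35 to 0.875 m from the base axis. Payload 4.2 kg.
Tool frame: the origin (TCP) lies midway between the tips of the shut fingers; the grasp point (between the pads) lies 19 mm behind it; y points along the fingers, z is the direction in which the jaws open and shut, and the axes are right-handed (so a half turn about y gives the same grasp; the last joint's range is limited). The gripper opens to 87 mm and grips with 3 to 60 N. Pads are 19 mm wide; open, the fingers measure 117 mm over their backs; the gripper's body (75 mm by 190 mm) begins 51 mm behind the grasp point.
Start: joints at [79.045, 22.042, 0.453, 0, -68.411, -14.817], TCP at [0.272, 0.563, 0.223] pointing down, gripper open.
Joint ranges: [-179.83, 179.83], [-69.29, 118.12], [-61.27, 80.66], [-181.25, 117.63], [-171.15, -9.14], [-177.46, 177.46]. Speed limits (degrees/s): [159.86, 159.86, 180, 180, 180, 180].

INTERFACE

Orientations are given as [roll, pitch, yaw] about the fixed x, y, z axes, in that order (R = Rz(yaw) Ry(pitch) Rx(roll)).
In Python, from workcell import env gives the robot as it stands. The module is installed in compiled form; this text tells all that it offers. Calls block until the motion is done:
- env.goto(position, orientation): joint-space move of the TCP to a pose.
- env.move_straight(position, rotation=None, rate=0.15, force_limit=None): straight line of the TCP; rotation=None keeps the orientation; rate is the mean speed in m/s. With force_limit (N) it stops when the force on the tool has changed by that much, and returns True; else False.
- env.set_joints(angles): joint-space move.
- env.gripper_to(opening, grasp_force=None): opening from 0.0 (shut) to 1.0 (fully open); grasp_force is the grip in N (None keeps the last); returns when the fingers have stopped.
- env.dwell(seconds).
- env.inverse_kinematics(position, orientation): joint angles nearest the present ones, or None.
- env.read_state(): the state.
- env.grab_frame(name): name is "scene" or "top" or "wrist"; returns a dict with "image" (420x560x3 uint8, blue, green, red), "fx", "fy", "cx", "cy" (pixels), "position" and "orientation" of the camera in the world. Camera axes: x right, y up, looking along -z (the intrinsics and any distortion apply to the point x, -y, -z); pixel columns grow to the right and rows downward; lengths in m; the calibration is good to about 2 mm. A picture is of the moment at which its call begins. There is no depth.
A pose or a line that the arm cannot do raises env.Unreachable and nothing moves.
- env.close_job(): hands the job in, once; it reports no verdict.
Trained networks look in a picture, given as the dict that the camera call returned (one of the last four; its "shot" number tells which), for a name from the list of things; names that differ only in an ending like _2 or _b are one class to them, and where a whole thing is asked for, a point or a joint stands for the part that bears it (a point fixed in the world has none). Each returns a list of dicts, best first, with "score" (0 to 1); they miss things now and then, are a little off and sometimes report something else, mostly with a low value. They report only what shows in the picture. A call takes as long as a camera call. They do not tell look-alikes from the thing itself.
- env.search_frame(picture, thing): "xyz" ([x, y, z] in m, in world coordinates, good to about 4 mm: the middle of the surface that is visible of it).
- env.trace(picture, thing): "mask" (420x560 bool, what is visible of it).
The state is a dict: "clock": time; "joint_positions": joint angles; "qvel": joint speeds; "joint_torque": joint torques, N m; "position": TCP position; "tool_rot": TCP orientation; "force": force on the tool from outside, world axes, zero at the start; "wrist_torque": the same for the moment, N m; "opening": opening from 0.0 (shut) to 1.0 (fully open).
Only numpy, scipy, OpenCV 4.12 (cv2) and the standard library are available. Lean on these libraries where they do the work, as an engineer would, in place of code of your own. Each camera call takes 0.05 s, during which the arm holds its last target.

TASK

Pick up the kitchen tongs, grip the one bar-shaped tart on the wire cooling rack gently across its width with them, and carry it over the middle of the small steel pan, ready to be glazed. Finish while still holding it there in the tongs, level and about a hand's breadth above the pan's rim: do not put anything down or let go. Touch the tart only with the tongs, and leave the round tarts beside it where they are.

Things in the scene. Friction and masses are not known exactly. Their poses are not given: they have to be found in the camera images.
- tongs: Steel spring tongs with grey grip sleeves, 250 mm long, 115 g, lying on the edges of their two arms, so they open sideways. x along the tongs to the jaws, z up; origin under the middle of the sleeves, midway between the arms. Arms 26 mm high at the sleeves (z 0 to 26 mm), hinged on upright pins at x = -115 mm; sleeves from x = -40 to 40 mm, jaws (24 mm high) from 83 to 119 mm
- tongs_grip (a point): where to grip: midway between the sleeves, half-way up (13 mm above the underside); axes as body tongs. A spring holds the arms open: at rest 64 mm over the outsides of the sleeves here, pushing 3.5 N on each; 8 N when closed on the tart. Squeezing the sleeves closes the jaws; let go, they spring open
- tongs_jaw (a point): midway between the jaws, half-way up, 101 mm ahead of tongs_grip along x; axes as body tongs. The clear gap between the jaws is 76 mm at rest and shrinks about 1.8 mm for each mm the sleeves are squeezed: 55 mm with the sleeves 53 mm wide over their outsides, 34 mm (the tart's width) with about 41 mm
- tongs_left: the arm of the tongs on its +y side, with its jaw; origin on its hinge pin, 115 mm behind tongs_grip, level with the underside of the tongs
- tongs_right: the arm of the tongs on its -y side, with its jaw; origin on its hinge pin, level with the underside of the tongs
- tart: The bar-shaped tart (brown shell, dark filling), the only bar on the rack: 80 mm long (x), 34 mm wide (y), 28 mm high, about 55 g; its length lies within 0.5 rad of the world x axis. The shell is crisp: squeezing each sleeve of the tongs with 15 to 25 N holds it well, over 45 N crushes it. Origin: centre of its underside
- tart_center (a point): centre of the bar tart, 14 mm above its underside; axes as the tart (x along its length)
- rack: Wire cooling rack, fixed, 220 mm (x) by 322 mm (y), its top 25 mm above the table; origin on the table under its centre. The three tarts stand side by side on it, about 110 mm apart, without a rim around them
- pan_rim (a point): centre of the mouth of the small steel pan, level with its rim (40 mm above the table). The pan is fixed, 176 mm (x) by 162 mm (y) over its flange; inside 150 by 136 mm
- round1_center (a point): centre of a round tart on the rack, 56 mm across, 22 mm high: leave it alone
- round2_center (a point): centre of the other round tart on the rack, 56 mm across, 22 mm high: leave it alone
Not all that is in view belongs to the job. What is shaped like the part that bears pan_rim but brown or green is not meant.

How it is judged (in metres and radians):
On the way, in this order (a step that is already met when the one before it is completed fails the run):
1. the tongs are picked up off the table (height (world z) of tongs_grip above 0.03 m and contact force between the fingers and tongs above 1 N), for 0.2 s.
2. the bar tart is gripped between both jaws and lifted off the rack (height (world z) of tart_center above 0.055 m and contact force between tart and rack below 0.02 N and contact force between each of tongs_left, tongs_right and tart above 0.3 N), for 0.2 s.
At the end, for the whole second after the job is handed in: At the end the gripper holds the tongs and both jaws press on the bar tart (over 0.3 N each), which nothing else touches; the tart is still, level within 15 degrees, its centre 60 to 210 mm above the pan's rim and within 40 mm of the pan's middle seen from above, through the last second (height (world z) of tart_center between 0.1 and 0.25 m and horizontal distance between tart_center and pan_rim below 0.04 m and angle between tart's own z axis and vertical below 0.26 rad and linear speed of tart below 0.02 m/s and contact force between each of tongs_left, tongs_right and tart above 0.3 N and contact force between the fingers and tongs above 1 N and height (world z) of tongs_grip above 0.08 m and contact force between tart and the arm below 0.05 N and contact force between tart and the fingers below 0.05 N); the arm keeps its last pose, push and grip.
It fails at once if the tart is touched with the robot's fingers or arm (contact force between tart and the fingers above 0.3 N or contact force between tart and the arm above 0.3 N).
It fails at once if the tart is crushed: a jaw presses on it with more than 20 N (contact force between any of tongs_left, tongs_right and tart above 20 N).
It fails at once if a round tart is pushed more than 15 mm (distance of any of round1_center, round2_center from where it was at the start of the episode above 0.015 m).
It also fails if it takes over 50 s, if anything falls off the work surface, if the arm or the gripper's body presses on something with over 40 N, if the wrist force passes 120 N, or if a joint passes its speed limit or range.

## Working session

There is one attempt and no reset: what is moved stays moved. The work goes in short steps, each a Python script; the robot and the scene stay as the last script left them, time stands still between calls to the robot, and variables do not carry over. Pictures are saved under pics/ and viewed, and the job is handed in when it is done.

```bash
mkdir -p pics; ls
cat > h.py <<'E'
import numpy as np, cv2, os
from scipy.spatial.transform import Rotation as R
from workcell import env
def cam(f):
    o=f["orientation"]; return R.from_euler('xyz',o,degrees=True).as_matrix(), np.array(f["position"])
def ray(f,u,v,z):
    M,p=cam(f)
    d=M@np.array([(u-f["cx"])/f["fx"],-(v-f["cy"])/f["fy"],-1])
    return p+d*(z-p[2])/d[2]
def proj(f,P):
    M,p=cam(f); q=M.T@(np.array(P)-p)
    return f["cx"]+f["fx"]*q[0]/-q[2], f["cy"]-f["fy"]*q[1]/-q[2]
E
python3 - <<'E'
from h import *
s=env.read_state(); print({k:np.round(v,3).tolist() for k,v in s.items()})
for n in ["top","scene","wrist"]:
    f=env.grab_frame(n); cv2.imwrite(f"pics/{n}0.png",f["image"]); print(n,{k:v for k,v in f.items() if k!="image"})
    for t in ["tongs","tart","rack","pan_rim","round1_center"]:
        try: print(t,[(round(d["score"],2),np.round(d["xyz"],3).tolist()) for d in env.search_frame(f,t)])
        except Exception as e: print(t,repr(e))
E
```

```text
pics
{'clock': 0.0, 'joint_positions': [79.047, 22.09, 0.381, -0.028, -68.411, -14.817], 'qvel': [0.011, -0.002, 0.035, -0.018, 0.008, -0.036], 'joint_torque': [-0.001, -39.067, 18.741, 4.22, 0.011, -0.0], 'position': [0.271, 0.562, 0.221], 'tool_rot': [-89.877, 0.005, 154.221], 'force': [-0.132, -0.36, -0.326], 'wrist_torque': [0.033, 0.062, 0.005], 'opening': 1.001}
top {'fx': 450.70340565545524, 'fy': 450.70340565545524, 'cx': 277.5676609843495, 'cy': 210.0831832206725, 'position': array([0.24606667, 0.01751063, 1.24720742]), 'orientation': array([ 10.36376032,  -1.13915537, -88.66765353]), 'shot': 1}
tongs [(0.87, [0.502, -0.302, 0.023])]
tart [(0.95, [0.564, -0.098, 0.048])]
rack [(0.62, [0.616, 0.004, 0.025]), (0.34, [0.524, 0.302, 0.004])]
pan_rim [(0.82, [0.275, 0.362, 0.001]), (0.74, [0.338, 0.085, 0.005]), (0.7, [0.527, 0.303, 0.004]), (0.23, [0.498, -0.296, 0.021])]
round1_center [(0.88, [0.586, 0.114, 0.045])]
scene {'fx': 535.9029343302634, 'fy': 535.9029343302634, 'cx': 274.0977511085195, 'cy': 212.34315009149367, 'position': array([ 1.34906476, -0.5192942 ,  1.01358601]), 'orientation': array([46.34813434,  0.83532802, 59.30583758]), 'shot': 2}
tongs [(0.87, [0.52, -0.294, 0.022])]
tart [(0.98, [0.577, -0.105, 0.051])]
rack [(0.71, [0.638, -0.006, 0.024])]
pan_rim [(0.98, [0.268, 0.363, 0.013]), (0.93, [0.518, 0.306, 0.014]), (0.9, [0.331, 0.088, 0.013])]
round1_center [(0.82, [0.6, 0.105, 0.043])]
wrist {'fx': 357.7354095270732, 'fy': 357.7354095270732, 'cx': 279.2387547680791, 'cy': 209.10174259958163, 'position': array([0.33819288, 0.53061965, 0.38463261]), 'orientation': array([-1.57238042e+01, -4.81276058e-02, -1.15712715e+02]), 'shot': 3}
tongs []
tart []
rack []
pan_rim [(0.84, [0.268, 0.347, 0.003])]
round1_center []
```

View pics/top0.png

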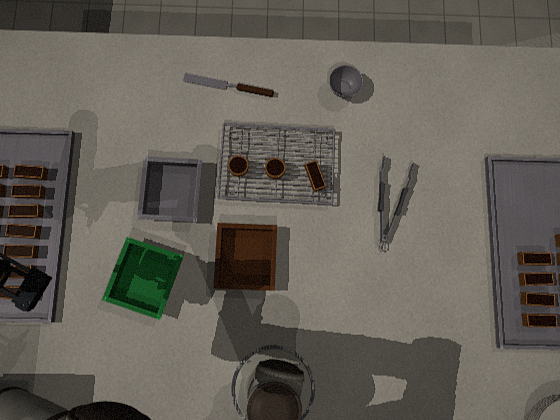

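View pics/scene0.png

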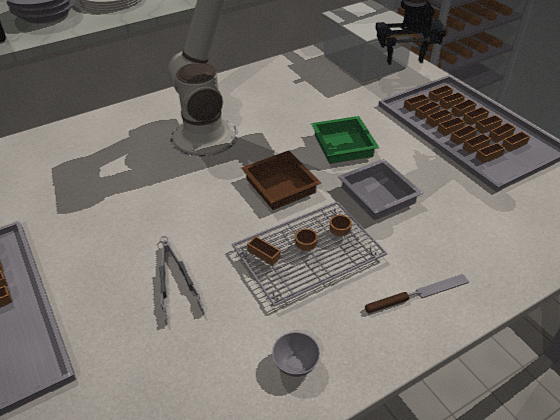

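The top view shows the tongs (hinge ~(384,245), jaws ~(384,158) and (412,165)), the bar tart at ~(316,176), two round tarts at (275,168) and (238,166), and the steel pan at ~(170,190). The brown and green pans are decoys. Next I'll get closer wrist views of the tart and the tongs.

Run:
```python
from h import *
for nm,p,yaws in [("tongs",[0.50,-0.30,0.25],[-10,170]),("tart",[0.48,-0.145,0.15],[27,-153]),("pan",[0.43,0.28,0.2],[27,-153,0,180])]:
    for y in yaws:
        j=env.inverse_kinematics(p,[-90,0,y]); print(nm,y,None if j is None else np.round(j,1))
env.goto([0.50,-0.20,0.30],[-90,0,0])
f=env.grab_frame("wrist"); cv2.imwrite("pics/w1.png",f["image"]); print(f["position"],f["orientation"],env.read_state()["clock"])
for t in ["tongs","tongs_left","tart","round1_center"]:
    r=env.search_frame(f,t); print(t,[(round(d["score"],2),np.round(d["xyz"],3).tolist()) for d in r])
for t in ["tongs","tart"]:
    r=env.trace(f,t)
    for i,d in enumerate(r[:2]):
        print(t,d["score"],d["mask"].sum()); np.save(f"m_{t}{i}.npy",d["mask"])
import pickle; pickle.dump(f,open("w1.pkl","wb"))
```

```text
tongs -10 [-15.1  16.9  -3.1  -0.  -70.  -84.9]
tongs 170 [-15.1  16.9  -3.1   0.  -70.   95.1]
tart 27 [  1.8  14.  -22.7  -0.  -53.3 -64.8]
tart -153 [  1.8  14.  -22.7   0.  -53.3 115.2]
pan 27 [  51.2   12.2  -17.    -0.   -60.7 -114.2]
pan -153 [ 51.2  12.2 -17.    0.  -60.7  65.8]
pan 0 [  51.2   12.2  -17.    -0.   -60.7 -141.2]
pan 180 [ 51.2  12.2 -17.    0.  -60.7  38.8]
[ 0.42630302 -0.19956783  0.46194211] [-1.56025892e+01  1.74411289e-02  9.01257066e+01] 3.7667
tongs [(0.6, [0.496, -0.298, 0.02])]
tongs_left [(0.64, [0.508, -0.291, 0.023])]
tart [(0.67, [0.559, -0.106, 0.049]), (0.62, [0.494, -0.295, 0.026])]
round1_center [(0.72, [0.582, 0.108, 0.044])]
tongs 0.68 3222
tart 0.77 1934
tart 0.7 3504
```

View pics/w1.png

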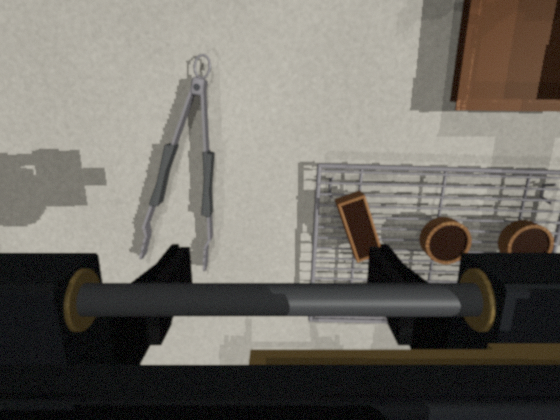

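The tongs are in full view: hinge ~(198,88), sleeves at ~(163,175) and (208,184), jaws ~(145,245) and (208,255). The tart is at ~(358,226). I'll zoom in to place the sleeves precisely.

Run:
```python
import cv2,numpy as np
im=cv2.imread("pics/w1.png")
a=cv2.resize(im[50:280,120:240],None,fx=2.5,fy=2.5,interpolation=cv2.INTER_CUBIC)
m=np.load("m_tongs0.npy")[50:280,120:240].astype(np.uint8)*255
b=cv2.cvtColor(cv2.resize(m,None,fx=2.5,fy=2.5),cv2.COLOR_GRAY2BGR)
o=np.hstack([a,b])
cv2.imwrite("pics/w1z.png",np.clip(o.astype(float)*1.5,0,255))
```

```text
[ WARN:0@0.081] global loadsave.cpp:1063 imwrite_ Unsupported depth image for selected encoder is fallbacked to CV_8U.
```

View pics/w1z.png

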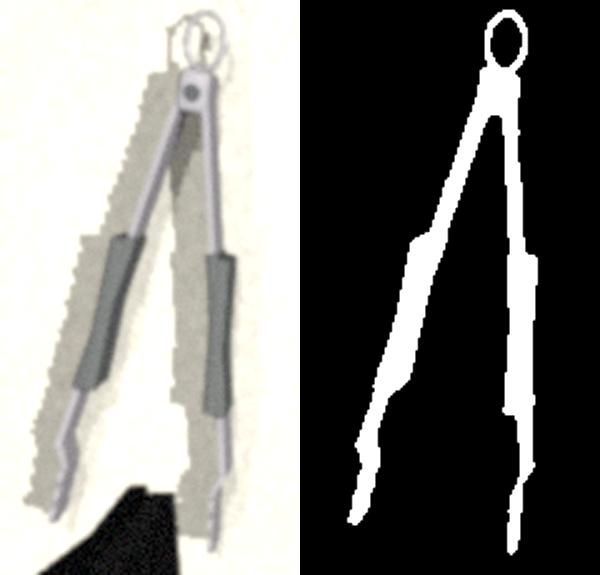

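Run:
```python
import pickle
from h import *
f=pickle.load(open("w1.pkl","rb"))
q=lambda u,v,z:ray(f,u/2.5+120,v/2.5+50,z)
H=q(192,92,0.028); SR=q(219,334,0.026); SL=q(108,312,0.026); JR=q(212,550,0.022); JL=q(57,520,0.022)
M=(SR+SL)/2; J=(JR+JL)/2
print("hinge",H,"mid",M,"jaw",J)
print("dist h-mid",np.linalg.norm((M-H)[:2]),"h-jawtip",np.linalg.norm((J-H)[:2]),"sleeve sep",np.linalg.norm((SR-SL)[:2]),"jaw sep",np.linalg.norm((JR-JL)[:2]))
for A,B in [(H,M),(M,J),(H,J)]: d=B-A; print(np.degrees(np.arctan2(d[1],d[0])))
d=SL-SR; print("sleeve perp",np.degrees(np.arctan2(d[0],-d[1])))
# tart: mask min-area rect
m=np.load("m_tart0.npy").astype(np.uint8); cs,_=cv2.findContours(m,0,2); c=max(cs,key=cv2.contourArea)
r=cv2.minAreaRect(c); print(r); 
im=f["image"].copy(); cv2.drawContours(im,[c],-1,(0,255,0),1)
cv2.imwrite("pics/tz.png",cv2.resize(im[150:290,290:450],None,fx=4,fy=4,interpolation=cv2.INTER_CUBIC))
```

```text
hinge [ 0.40170284 -0.2945382   0.028     ] mid [ 0.50993674 -0.3154568   0.026     ] jaw [ 0.62556527 -0.33973785  0.022     ]
dist h-mid 0.11023686081353629 h-jawtip 0.22837993330218942 sleeve sep 0.055239611200744006 jaw sep 0.08318105012736807
-10.938807540659948
-11.859333585192509
-11.41501892271077
sleeve perp -11.399286714893885
((359.5935974121094, 226.2065887451172), (69.27678680419922, 31.291589736938477), 70.82098388671875)
```

View pics/tz.png

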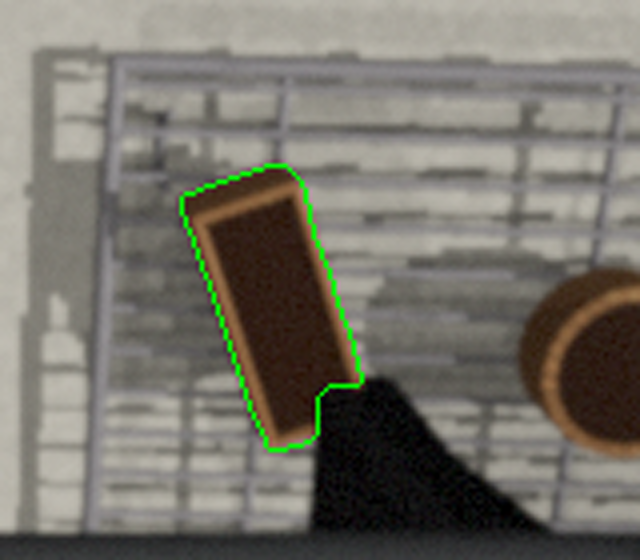

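Sleeve midpoint is (0.510,-0.3155) with yaw -11.4°, and the sizes agree (55 mm between sleeve centres, jaw tip 118 mm ahead). I'll use the flipped yaw, so the wrist camera is on the jaw side and can watch the grip on the tart.

Run:
```python
import pickle
from h import *
f=pickle.load(open("w1.pkl","rb"))
q=lambda u,v,z:ray(f,u/4+290,v/4+150,z)
A=q(195,222,.053);B=q(300,182,.053);C=q(272,440,.053)
c=(B+C)/2; print("tart",c,np.linalg.norm(A-B),np.linalg.norm(A-C),np.degrees(np.arctan2(*(C-A)[1::-1])))
yaw=-11.4+180
env.goto([0.5095,-0.3155,0.13],[-90,0,yaw])
f=env.grab_frame("wrist"); cv2.imwrite("pics/w2.png",f["image"]); pickle.dump(f,open("w2.pkl","wb"))
s=env.read_state(); print(s["clock"],s["position"],s["tool_rot"],f["position"])
```

```text
tart [ 0.56463977 -0.10036266  0.053     ] 0.032630982914513204 0.0747470470306104 21.22667447845173
6.775 [ 0.50963545 -0.31549022  0.13020207] [-8.99961175e+01  2.35966272e-02  1.68597657e+02] [ 0.58196504 -0.33013366  0.29228509]
```

View pics/w2.png

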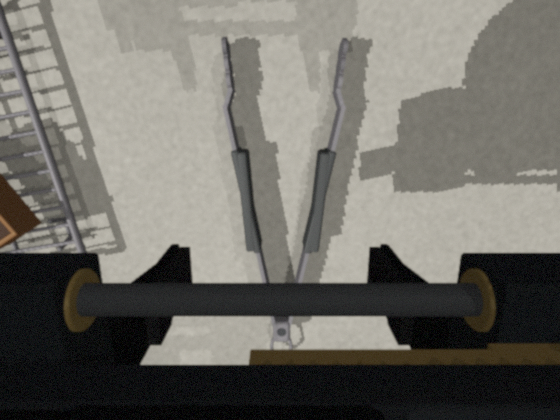

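Run:
```python
import pickle
from h import *
f=pickle.load(open("w2.pkl","rb"))
print(proj(f,[0.5095,-.3155,0.026]))
SL=ray(f,246,200,.026);SR=ray(f,318.5,200,.026); M=(SL+SR)/2; H=ray(f,283,331,.028); J=(ray(f,227,40,.024)+ray(f,346,42,.024))/2
print(M,H,J,np.degrees(np.arctan2(*(J-H)[1::-1])),np.linalg.norm(J-H),np.linalg.norm(M-H),np.linalg.norm(SL-SR))
```

```text
(np.float64(278.8813644459452), np.float64(207.87594818371335))
[ 0.515143   -0.31927376  0.026     ] [ 0.40301782 -0.2976734   0.028     ] [ 0.62475361 -0.3440353   0.024     ] -11.809627433199122 0.22656608020362837 0.11420434652360414 0.05566344386686522
```

Run:
```python
from h import *
yaw=-11.6+180
env.move_straight([0.512,-0.318,0.04],[-90,0,yaw],rate=0.12)
print(env.move_straight([0.512,-0.318,0.005],rate=0.05,force_limit=6))
s=env.read_state(); print(s["clock"],s["position"],s["force"])
env.gripper_to(0.68,grasp_force=15); s=env.read_state(); print(s["opening"],s["force"])
env.gripper_to(0.61,grasp_force=15); s=env.read_state(); print(s["opening"],s["force"],s["clock"])
f=env.grab_frame("wrist"); cv2.imwrite("pics/w3.png",f["image"])
```

```text
False
8.525 [ 0.51223583 -0.31810881  0.00511165] [0.98169071 0.16295854 0.42578136]
0.6811475906869395 [ 0.4577475  -0.31261165  0.84172511]
0.6148831314703725 [-0.19587249  0.01979746  2.35257776] 9.75
```

View pics/w3.png

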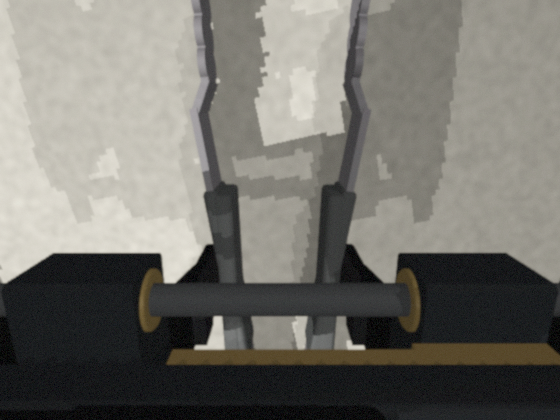

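The fingers hold both sleeves, and the jaws sit at ~(204,40) and (356,40), centred at column 280. Next is the lift.

Run:
```python
from h import *
import pickle
p=env.read_state()["position"]
env.move_straight([0.512,-0.318,0.115],rate=0.08)
env.dwell(0.2)
s=env.read_state(); print(s["clock"],s["position"],s["force"],s["wrist_torque"],s["opening"])
out=[]
for n in ["wrist","scene","top"]:
    f=env.grab_frame(n); cv2.imwrite(f"pics/{n}4.png",f["image"]); pickle.dump(f,open(n+"4.pkl","wb"))
    if n!="wrist":
        r=env.search_frame(f,"tart"); print([(round(d["score"],2),np.round(d["xyz"],3).tolist()) for d in r])
        for t in ["tart"]:
            d=env.trace(f,t)[0]; np.save(f"m_{n}.npy",d["mask"])
a=cv2.imread("pics/scene4.png")[150:360,100:400]
cv2.imwrite("pics/scene4z.png",cv2.resize(a,None,fx=2.6,fy=2.6,interpolation=cv2.INTER_CUBIC))
b=cv2.imread("pics/top4.png")[120:260,220:420]
cv2.imwrite("pics/top4z.png",cv2.resize(b,None,fx=4,fy=4,interpolation=cv2.INTER_CUBIC))
```

```text
11.525 [ 0.51183414 -0.31794885  0.11459257] [ 0.65572876  0.37782731 -1.06368667] [-0.01237512  0.00122862  0.01719509] 0.6112564150951024
[(0.73, [0.575, -0.101, 0.052])]
[(0.7, [0.564, -0.099, 0.049])]
```

View pics/wrist4.png

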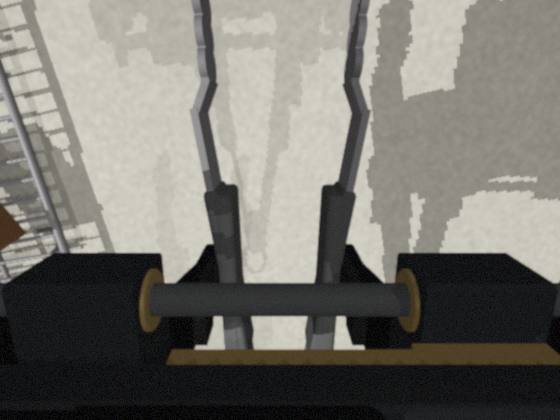

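View pics/scene4z.png

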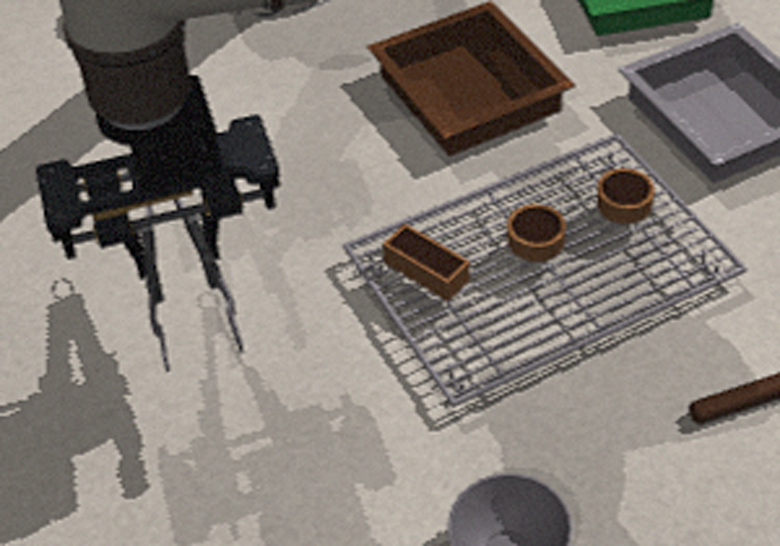

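View pics/top4z.png

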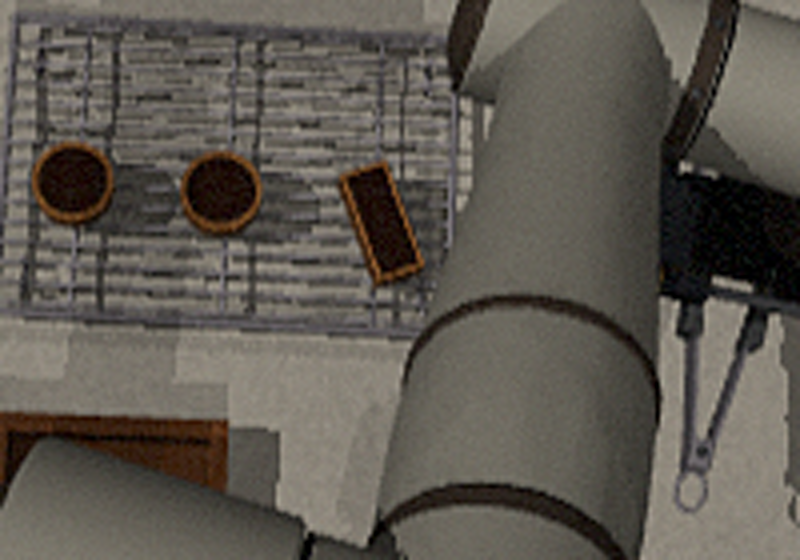

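```bash
python3 - <<'E'
from h import *
import pickle
def rect(P,tag):
    P=np.array(P); c=P.mean(0); a=(P[0]+P[1]-P[2]-P[3]); 
    print(tag,c.round(4),"L",np.linalg.norm(P[0]-P[3]).round(4),np.linalg.norm(P[1]-P[2]).round(4),"W",np.linalg.norm(P[0]-P[1]).round(4),np.linalg.norm(P[3]-P[2]).round(4),"yaw",np.degrees(np.arctan2(a[1],a[0])))
f=pickle.load(open("top4.pkl","rb"))
rect([ray(f,u/4+220,v/4+120,.053) for u,v in [(343,178),(386,164),(422,270),(380,284)]],"top")
f=pickle.load(open("scene4.pkl","rb"))
rect([ray(f,u/2.6+100,v/2.6+150,.053) for u,v in [(449,285),(467,267),(405,227),(385,248)]],"scene")
f=pickle.load(open("wrist4.pkl","rb"))
s=[0.5118,-0.3179]; Rz=R.from_euler('z',-11.6,degrees=True).as_matrix()
for nm,u,v,z in [("sleeveL",222,187,.1355),("sleeveR",338,187,.1355),("elbL",203,110,.135),("elbR",357,110,.135),("jawL",205,40,.1335),("jawR",355,40,.1335)]:
    p=ray(f,u,v,z); print(nm,(Rz.T@(p-np.array([*s,0]))).round(4))
E
python3 - <<'E'
import cv2
a=cv2.imread("pics/scene4.png")[230:270,240:290]
cv2.imwrite("pics/s4zz.png",cv2.resize(a,None,fx=12,fy=12,interpolation=cv2.INTER_CUBIC))
E
```

```text
top [ 0.5628 -0.1032  0.053 ] L 0.0784 0.0783 W 0.0314 0.0305 yaw 19.075011283409673
scene [ 0.5727 -0.1035  0.053 ] L 0.0763 0.0784 W 0.0275 0.0325 yaw 19.579204816865815
sleeveL [0.0434 0.0228 0.1355]
sleeveR [ 0.0434 -0.0239  0.1355]
elbL [0.0733 0.0289 0.135 ]
elbR [ 0.0733 -0.0299  0.135 ]
jawL [0.098  0.027  0.1335]
jawR [ 0.0981 -0.028   0.1335]
```

View pics/s4zz.png

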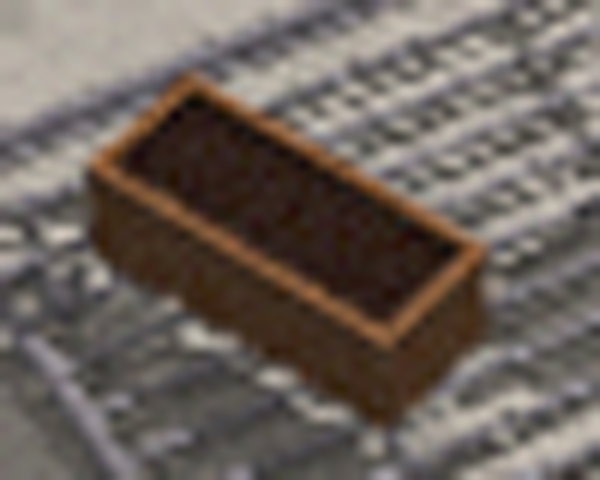

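Tongs are held level and the tart is near (0.565,-0.103) at about 20°. I'll move the jaws above it and check alignment with the wrist camera.

Run:
```python
from h import *
import pickle
t=np.array([0.565,-0.103]);a=np.radians(20)
g=t-0.103*np.array([np.cos(a),np.sin(a)])
env.move_straight([*g,0.12],[-90,0,-160],rate=0.12)
s=env.read_state(); print(s["clock"],s["position"],s["tool_rot"],s["opening"],s["force"])
f=env.grab_frame("wrist"); cv2.imwrite("pics/w5.png",f["image"]); pickle.dump(f,open("w5.pkl","wb"))
f2=env.grab_frame("scene");pickle.dump(f2,open("s5.pkl","wb"))
cv2.imwrite("pics/s5.png",cv2.resize(f2["image"][160:320,150:350],None,fx=3.5,fy=3.5,interpolation=cv2.INTER_CUBIC))
```

```text
13.5667 [ 0.46833853 -0.13860196  0.11990711] [-8.99967650e+01 -4.33010008e-03 -1.60039879e+02] 0.6154509137353652 [ 0.19246317  1.14909124 -1.34129259]
```

View pics/w5.png

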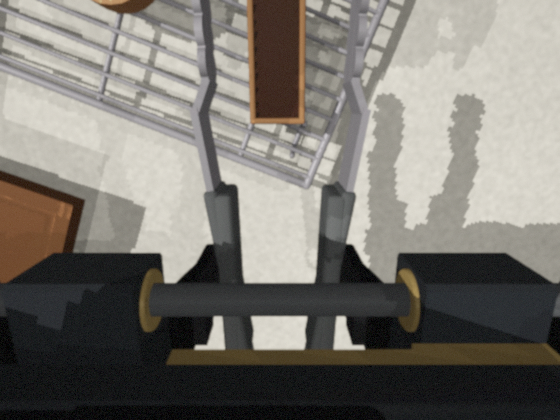

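View pics/s5.png

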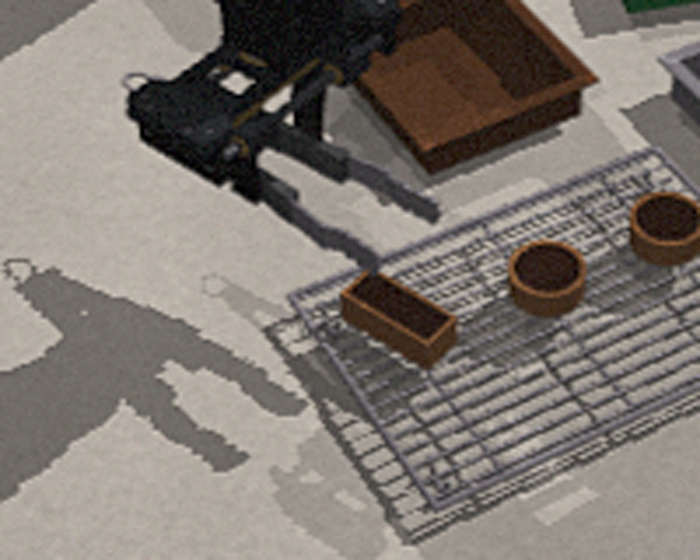

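Run:
```python
from h import *
import pickle
f=pickle.load(open("w5.pkl","rb"))
s=np.array([.46834,-.1386,0]); Rz=R.from_euler('z',19.96,degrees=True).as_matrix()
for nm,u,v,z in [("nearL",250.5,122,.053),("nearR",304,122,.053),("farL",248,1,.053),("farR",306,1,.053),("jawL",205,40,.139),("jawR",355,40,.139)]:
    p=ray(f,u,v,z); print(nm,(Rz.T@(p-s)).round(4))
```

```text
nearL [0.0656 0.0178 0.053 ]
nearR [ 0.0656 -0.0154  0.053 ]
farL [0.1328 0.0179 0.053 ]
farR [ 0.1328 -0.0153  0.053 ]
jawL [0.0979 0.0272 0.139 ]
jawR [ 0.0979 -0.0278  0.139 ]
```

Alignment is good: tart width reads 33 mm, it's parallel to the jaws, and offset about 1.5 mm sideways and 2.5 mm along. I'll correct for that, descend, and close gently.

Run:
```python
from h import *
import pickle
s=np.array([.46834,-.1386,0]); Rz=R.from_euler('z',19.96,degrees=True).as_matrix()
g=s+Rz@np.array([.0025,.0015,0])
env.move_straight([g[0],g[1],0.07],rate=0.1)
print(env.move_straight([g[0],g[1],0.034],rate=0.05,force_limit=4))
s=env.read_state(); print(s["clock"],s["position"],s["tool_rot"],s["opening"],s["force"])
f=env.grab_frame("wrist"); cv2.imwrite("pics/w6.png",f["image"])
f2=env.grab_frame("scene")
cv2.imwrite("pics/s6.png",cv2.resize(f2["image"][160:320,150:350],None,fx=3.5,fy=3.5,interpolation=cv2.INTER_CUBIC))
```

```text
False
15.1833 [ 0.470415   -0.13634299  0.03408414] [-8.99893729e+01  1.49169295e-02 -1.59990722e+02] 0.6136660967564412 [-1.18586551 -0.15967183 -1.57200883]
```

View pics/w6.png

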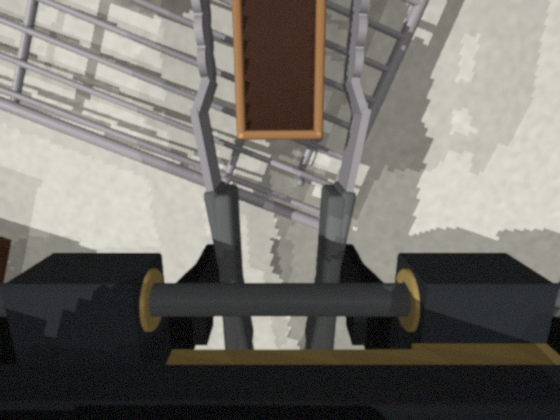

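View pics/s6.png

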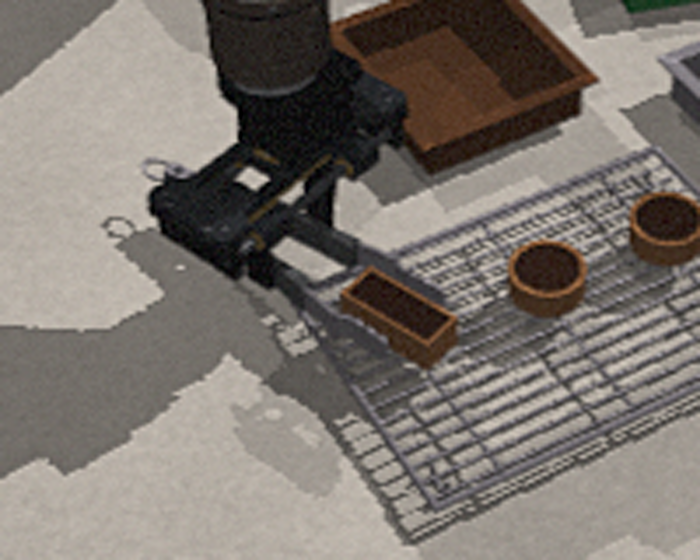

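The jaws straddle the tart (columns 236–323, between jaws at 205 and 355). I'll close in small steps.

Run:
```python
from h import *
for o,F in [(0.55,15),(0.51,15),(0.48,15),(0.46,15),(0.44,18),(0.40,20)]:
    env.gripper_to(o,grasp_force=F); s=env.read_state(); print(o,round(s["opening"],4),s["force"].round(2),s["clock"])
f=env.grab_frame("wrist"); cv2.imwrite("pics/w7.png",f["image"])
```

```text
0.55 0.5558 [-0.07  0.4  -1.23] 15.7083
0.51 0.5071 [-0.81  0.16 -0.72] 16.0833
0.48 0.4842 [ 0.04  0.34 -1.2 ] 16.4167
0.46 0.4771 [ 1.05  0.02 -0.55] 16.6333
0.44 0.4737 [ 0.32  0.28 -0.95] 16.85
0.4 0.4754 [-0.35  0.56 -1.94] 17.0667
```

View pics/w7.png

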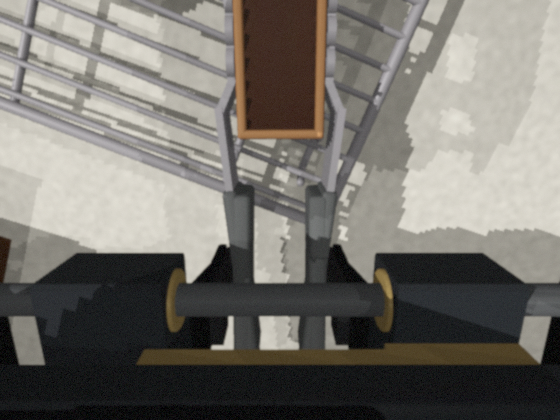

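The fingers stopped at 41 mm as expected, with both jaws against the tart. Lifting slowly.

Run:
```python
from h import *
import pickle
p=env.read_state()["position"]
env.move_straight([p[0],p[1],0.075],rate=0.05)
env.dwell(0.3)
s=env.read_state(); print(s["clock"],s["position"],s["opening"],s["force"].round(2))
env.move_straight([p[0],p[1],0.15],rate=0.1)
f=env.grab_frame("wrist"); cv2.imwrite("pics/w8.png",f["image"])
f2=env.grab_frame("scene"); pickle.dump(f2,open("s8.pkl","wb"))
cv2.imwrite("pics/s8.png",cv2.resize(f2["image"][130:290,150:350],None,fx=3.5,fy=3.5,interpolation=cv2.INTER_CUBIC))
# pan
for n in ["top","scene"]:
    f=f2 if n=="scene" else env.grab_frame(n)
    if n=="top": cv2.imwrite("pics/top8.png",cv2.resize(f["image"][140:230,120:220],None,fx=6,fy=6,interpolation=cv2.INTER_CUBIC)); pickle.dump(f,open("t8.pkl","wb"))
    print(n,[(round(d["score"],2),np.round(d["xyz"],3).tolist()) for d in env.search_frame(f,"pan_rim")])
cv2.imwrite("pics/sp8.png",cv2.resize(f2["image"][140:240,320:440],None,fx=6,fy=6,interpolation=cv2.INTER_CUBIC))
s=env.read_state(); print(s["clock"],s["position"],s["opening"],s["force"].round(2),s["joint_positions"])
```

```text
18.3833 [ 0.47005931 -0.13632212  0.07474801] 0.4708908763464335 [ 0.35 -0.04 -1.8 ]
top [(0.96, [0.272, 0.362, 0.001]), (0.83, [0.342, 0.133, 0.005]), (0.79, [0.526, 0.302, 0.002])]
scene [(0.93, [0.337, 0.094, 0.012]), (0.78, [0.516, 0.307, 0.013]), (0.72, [0.268, 0.365, 0.011])]
19.5333 [ 0.46986891 -0.13635036  0.14940866] 0.47659116007350794 [-0.36 -0.35 -1.57] [ 2.87960785e+00  1.29890987e+01 -2.42359365e+01 -3.93562220e-03
 -5.28502399e+01  1.07116436e+02]
```

View pics/w8.png

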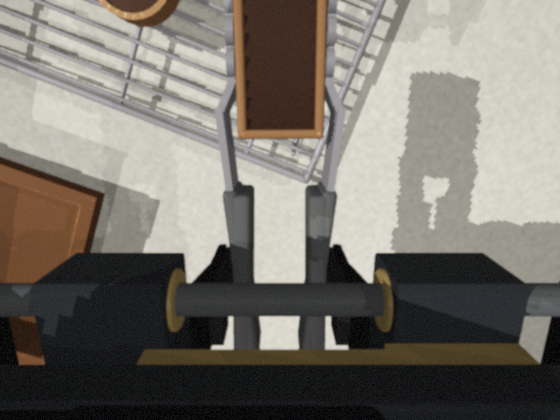

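View pics/s8.png

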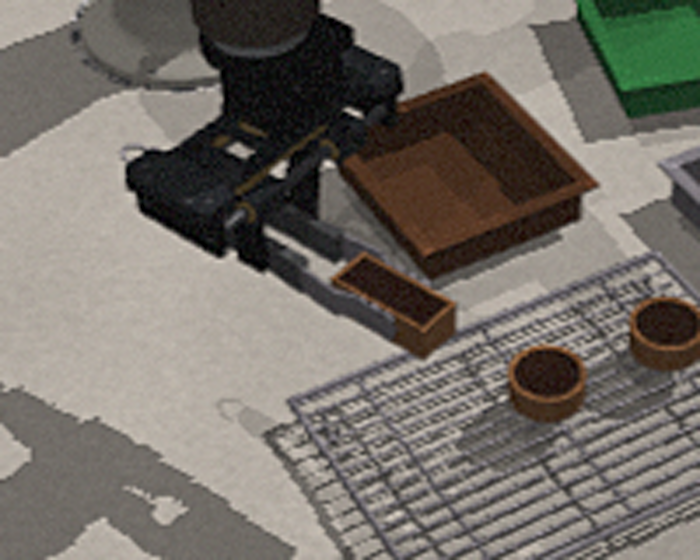

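View pics/top8.png

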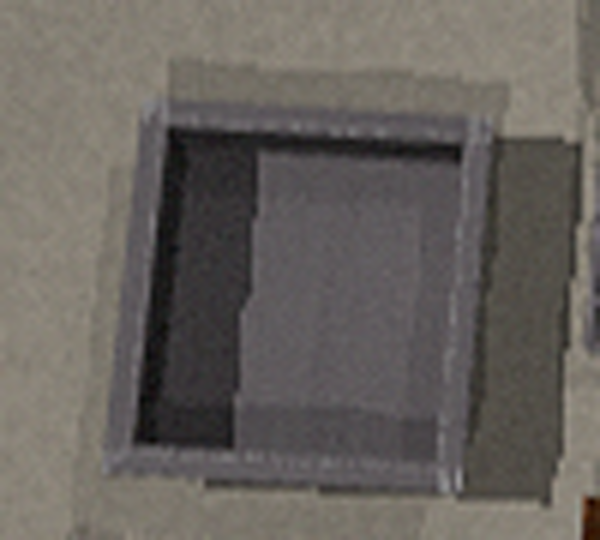

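View pics/sp8.png

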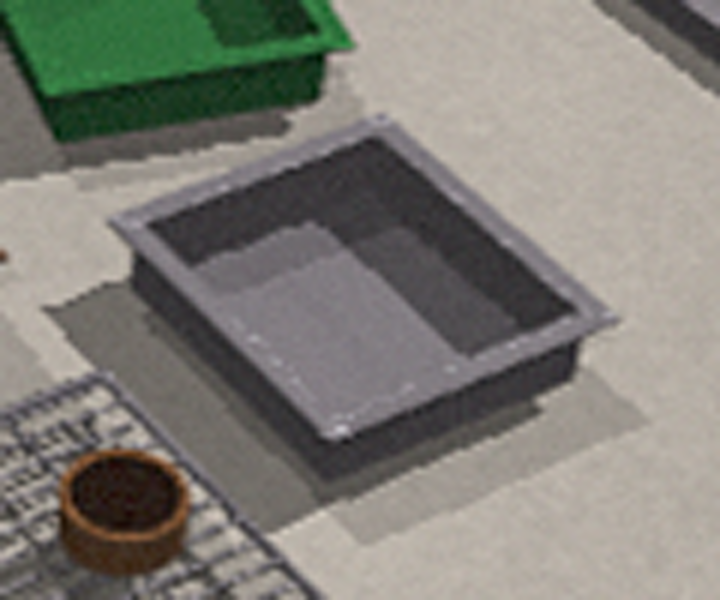

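Run:
```python
from h import *
import pickle
f=pickle.load(open("t8.pkl","rb"))
P1=np.array([ray(f,u/6+120,v/6+140,.04) for u,v in [(150,103),(492,118),(460,490),(110,470)]])
f=pickle.load(open("s8.pkl","rb"))
P2=np.array([ray(f,u/6+320,v/6+140,.04) for u,v in [(330,437),(110,218),(380,118),(618,318)]])
for P in (P1,P2): print(P.mean(0), np.linalg.norm(P-np.roll(P,1,0),axis=1))
c=(P1.mean(0)+P2.mean(0))/2
a=np.radians(20); g=c[:2]-0.1055*np.array([np.cos(a),np.sin(a)])
print(g)
env.move_straight([*g,0.15],rate=0.1)
env.dwell(0.5)
s=env.read_state(); print(s["clock"],s["position"],s["tool_rot"],s["opening"],s["force"].round(2))
for n in ["wrist","scene","top"]:
    f=env.grab_frame(n); cv2.imwrite(f"pics/{n}9.png",f["image"]); pickle.dump(f,open(n+"9.pkl","wb"))
    print(n,[(round(d["score"],2),np.round(d["xyz"],3).tolist()) for d in env.search_frame(f,"tart")][:2])
```

```text
[0.51859899 0.29253027 0.04      ] [0.1717022  0.15751195 0.17408673 0.15735217]
[0.52173244 0.29538619 0.04      ] [0.15978605 0.17177131 0.15601279 0.17109267]
[0.42102815 0.2578751 ]
24.1583 [0.42101287 0.25785889 0.15000113] [-9.00007983e+01 -1.73373130e-03 -1.60002766e+02] 0.4736597283180927 [-0.38  1.13 -1.24]
wrist [(0.83, [0.505, 0.285, 0.171]), (0.49, [0.452, 0.266, 0.166])]
scene []
top [(0.82, [0.536, 0.292, 0.165])]
```

View pics/wrist9.png

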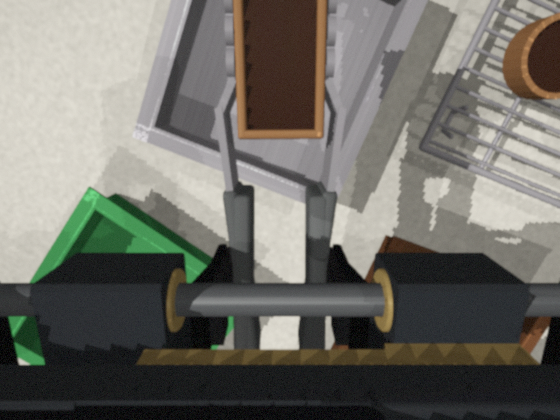

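View pics/scene9.png

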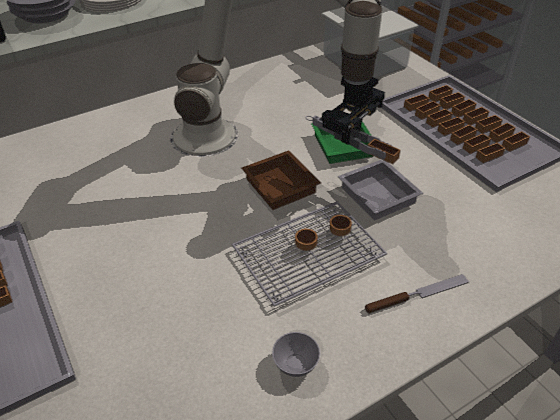

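View pics/top9.png

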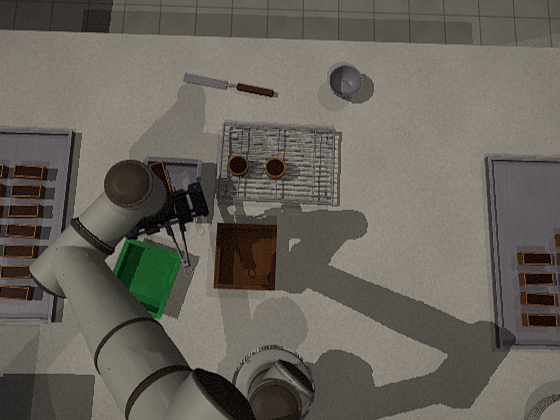

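Run:
```python
from h import *
import pickle
f=pickle.load(open("scene9.pkl","rb"))
print(proj(f,[.520,.294,.169]),proj(f,[.52,.294,.141]))
cv2.imwrite("pics/s9z.png",cv2.resize(f["image"][90:220,300:440],None,fx=5,fy=5,interpolation=cv2.INTER_CUBIC))
f=pickle.load(open("wrist9.pkl","rb"))
Rz=R.from_euler('z',20,degrees=True).as_matrix()
s=np.array([.42101,.25786,0])
for u,v in [(237,137),(324,137)]: print((Rz.T@(ray(f,u,v,.169)-s)).round(4))
```

```text
(np.float64(384.79582714064463), np.float64(146.886438513313)) (np.float64(383.43920765272054), np.float64(155.44824550862518))
[0.063  0.0166 0.169 ]
[ 0.063  -0.0176  0.169 ]
```

View pics/s9z.png

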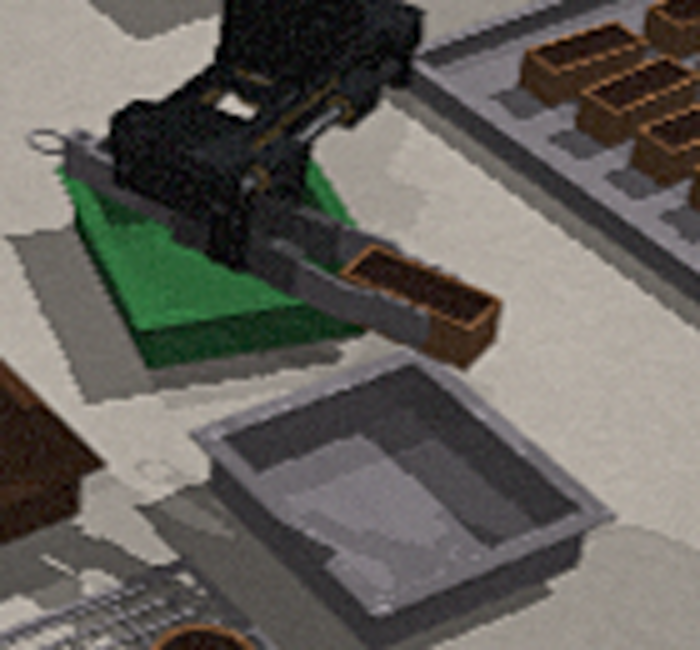

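The tart's top centre shows at (384.4,148.4) against the predicted (384.8,146.9). It is level, firmly held and centred over the steel pan, so I'm handing in.

Run:
```python
from h import *
s=env.read_state(); print(s["clock"],s["position"],s["opening"],np.abs(s["qvel"]).max())
print(env.close_job())
```

```text
24.4583 [0.42102202 0.25787278 0.14999857] 0.47617425236047617 0.08791696829848916
the job is handed in; nothing more can be done
None
```

I picked up the tongs, gripped the bar tart across its width with a 20 N grip, lifted it off the rack and carried it over the steel pan. I handed the job in at 24.5 s with the tart still held there; no verdict is reported.

**Last checks, all good:**
- **Position:** the tart's centre is at about (0.52, 0.294), over the measured middle of the pan's rim. Its height is about 0.155 m, roughly 115 mm above the rim. The scene camera agreed with the predicted position to about 1.5 pixels, which is a few millimetres.
- **Grip and level:** the tart looks level and hasn't slipped in the jaws. The sleeves stayed squeezed to about 41 mm, as expected for the tart's width, and the arm was at rest.
- **Round tarts:** both still stand on the rack where they were.

**Disagreements:**
- **Pan:** the network's pan position was about 10 mm off in y from the rim corners I measured. I used the corners, because the network reports the middle of whatever surface is visible.
- **Tart:** at the end, the network found no tart in the scene view. Its top and wrist estimates were 10–16 mm off along x, still within the 40 mm allowed.

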